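Pack the pantry's shelf angles and pull into the hardware tray

TASK

Pack the pantry's hardware into the wooden tray: lay the black bar pull flat along the long bay, and nest the three dark grey steel shelf angles, ridge up and centred on one another, in one pile in the empty short bay: the shortest at the bottom, then the middle one, and the longest, which is fitted first, on top. Let each sit fully down in the V of the one below with its legs lined up. Leave the brass angle and the brass pull, which belong to another cupboard, where they lie, and do not disturb the can, the goblet or the jar.

Things in the scene. Friction and masses are not known exactly. Their poses are not given: they have to be found in the camera images.
- tray: fixed tray, dark wood walls, pale floor, outer 222 (x) x 194 (y) x 30 mm high, turned any way; all 6 mm thick. Origin: middle of underside, z up. Long bay: all the +y side, inside 210 x 91 mm, centre x 0, y +46. Empty short bay: larger one on the -y side, inside 136 x 86, centre x +37, y -48. Small bay (inside 68 x 86, centre x -71, y -48) holds screws and shelf pins; put nothing there
- angle_short: dark grey steel shelf angle, 40 x 40 x 4 mm section, shortest of three, one hole per leg, lying like a roof, ridge up: 34 mm long, 57 wide, 31 high, about 80 g. Pick it from above by its upright end faces, 34 mm apart. Origin: middle of its underside (leg edges); x along the ridge, z up. Nested on another angle, its origin stands 5.7 mm above that one's
- angle_mid: dark grey steel shelf angle, 40 x 40 x 4 mm section, middle of three, two holes per leg, lying like a roof, ridge up: 50 mm long, 57 wide, 31 high, about 115 g. Pick it from above by its upright end faces, 50 mm apart. Origin: middle of its underside (leg edges); x along the ridge, z up. Nested on another angle, its origin stands 5.7 mm above that one's
- angle_long: dark grey steel shelf angle, 40 x 40 x 4 mm section, longest of three, three holes per leg, lying like a roof, ridge up: 66 mm long, 57 wide, 31 high, about 150 g. Pick it from above by its upright end faces, 66 mm apart. Origin: middle of its underside (leg edges); x along the ridge, z up. Nested on another angle, its origin stands 5.7 mm above that one's
- angle_brass: yellow brass-coloured shelf angle, 40 x 40 x 4 mm section, not part of the job, stays where it lies, lying like a roof, ridge up: 50 mm long, 57 wide, 31 high, about 120 g. Pick it from above by its upright end faces, 50 mm apart. Origin: middle of its underside (leg edges); x along the ridge, z up. Nested on another angle, its origin stands 5.7 mm above that one's
- pull_black: matt black cupboard bar pull of 12 mm square bar, about 150 g, lying flat, 12 mm high: bar 140 mm long, a foot at each end sticking out 24 mm (36 mm deep overall), 128 mm between foot centres. Origin: underside of the bar at mid length, mid width; x along the bar, feet towards +y, z up
- pull_brass: yellow brass-coloured cupboard bar pull of 12 mm square bar, about 150 g, lying flat, 12 mm high: bar 140 mm long, a foot at each end sticking out 24 mm (36 mm deep overall), 128 mm between foot centres. Origin: underside of the bar at mid length, mid width; x along the bar, feet towards +y, z up. Not part of the job: stays where it lies
- can: bystander: red food can with a pale band and metal lid, 73 mm across, 103 mm high, standing. Origin: middle of its underside
- goblet: bystander: wine-red stemmed goblet, 74 mm across at the widest, 135 mm high, standing. Origin: middle of its underside
- jar: bystander: amber glass jar with green label and white cap, 64 mm across, 100 mm high, standing. Origin: middle of its underside
Mind the look-alikes: they are no part of the job. What is shaped like the angle_mid but green, purple or white is not meant.

How it is judged:
By the outcome, as a careful person would: the job done as asked, in the order asked, and still so for the second after the job is handed in, with the robot touching nothing.
It also fails if it takes over 96 s, if anything falls off the work surface, if the arm or the gripper's body presses on something with over 40 N, if the wrist force passes 120 N, or if a joint passes its speed limit or range.

ROBOT

A 7-joint arm with a two-finger parallel gripper is mounted at the origin on the work surface. World frame = base frame: x ahead of the robot, y to its left, z up, the work surface at z = 0. Lengths are in m, angles in rad, forces in N, time in s.
With the tool pointing down it reaches from about 0.425 to 0.925 m from the base axis. Payload 6.8 kg.
Tool frame: the origin (TCP) lies at the very end of the fingers, on their centre line; the grasp point (between the pads) lies 19 mm behind it (bot.grasp_offset is the distance from the TCP to the grasp point, in m); z points along the fingers, y is the direction in which the jaws open and shut (so a half turn about z gives the same grasp; the last joint's range is limited). The gripper opens to 85 mm and grips with 20 to 120 N. Pads are 22 mm wide; open, the fingers measure 114 mm over their backs; the gripper's body (76 mm by 85 mm) begins 54 mm behind the grasp point. The pads swing forward as they close: fully open they stand 13 mm farther back than shut.
Start: joints at [-1.294, 0.477, 0.022, 1.555, -0.011, 1.109, -0.083], TCP at [0.253, 0.626, 0.231] pointing down, gripper open.
Joint ranges: [-2.96, 2.96], [-0.34, 2.1], [-1.41, 1.46], [0.24, 2.44], [-1.37, 4.51], [0.17, 1.92], [-2.96, 2.96]. Speed limits (rad/s): [2.39, 2.39, 3.14, 3.14, 3.14, 3.14, 3.14].

INTERFACE

Orientations are given as a unit quaternion [w, x, y, z].
In Python, from station import monitor, cams, bot, finder gives the robot as it stands.
- The arm moves only by the tool jog_arm, never from a script. Its argument "plan" is a list of rows, each an object of numbers: "x", "y", "z": the shift along the tool's x, y, z as a fraction of full scale; "wx", "wy", "wz": the turn, a rotation vector about the tool's x, y, z as a fraction of full scale. A call has 1 to 12 rows; each row is the pose to reach, as a shift and turn from the pose measured when the call began, along the tool's axes at that moment, turning the shorter way round; what a row does not reach only later rows make up. Full scale, the value 1, is 20 cm for a shift and 180 degrees for a turn. A row lasts 1/12 s, in which the tool goes at most 41.7 mm and 7.16 degrees, less where a joint would pass 70% of its speed; a pose out of reach is approached as far as the arm can. A call with a number of a shift or a turn outside -1 to 1 is refused whole. A call with a gripper value outside its range is refused whole. "hand" is the opening, from -1 (shut) to 1 (fully open), set as the call begins (left out, the last holds). The fingers move at their own pace and stop on an object; "grip_force" is the grip in N (left out, the last holds). Time passes only in rows, so rows that repeat a pose let the fingers close. It gives the time, the measured TCP pose, the force and the opening at its end, in the units of the state.
- monitor.get_obs(): the state, without advancing time (a new reading comes with each control period).
- cams.read_camera(name): name is "scene" or "top"; returns the picture (480x640x3 uint8, red, green, blue); there is no depth.
- cams.get_calibration(name): a dict with "fx", "fy", "cx", "cy" (pixels), "extrinsics" (4x4, takes a point from world to camera coordinates). Camera axes: x right, y down, z forward; pixel columns grow to the right and rows downward; lengths in m; the calibration is good to about 2 mm. A picture is of the moment at which its call begins. get_calibration takes no time and is no camera call.
- bot.hand_in(): hands the job in, once; it reports no verdict.
Trained networks look in the newest picture that a camera, given by its name, has taken for a name from the list of things; names that differ only in an ending like _2 or _b are one class to them, and where a whole thing is asked for, a point or a joint stands for the part that bears it (a point fixed in the world has none). Each returns a list of dicts, best first, with "confidence" (0 to 1); they miss things now and then, are a little off and sometimes report something else, mostly with a low value. They report only what shows in the picture. A call takes as long as a camera call. They do not tell look-alikes from the thing itself.
- finder.find_in(camera, target): "bbox" ([left, top, width, height] in pixels, round what is visible of it).
- finder.place_of(camera, target): "location" ([column, row] in pixels: a listed point, or the origin of a listed thing).
The state is a dict: "t": time; "q": joint angles; "joint_vel": joint speeds; "joint_torque": joint torques, N m; "eef_pos": TCP position; "tool_rot": TCP orientation; "contact_force": force on the tool from outside, world axes, zero at the start; "torque": the same for the moment, N m; "gripper_width": opening from 0.0 (shut) to 1.0 (fully open).
Only numpy, scipy, OpenCV 4.12 (cv2) and the standard library are available. Lean on these libraries where they do the work, as an engineer would, in place of code of your own. Each camera call takes 0.05 s, during which the arm holds its last target. There are 200 camera calls.

## Working session

There is one attempt and no reset: what is moved stays moved. The work goes in short steps, Python scripts to look and compute and a tool call to move; the robot and the scene stay as the last step left them, time stands still between calls to the robot, and variables do not carry over. Pictures are saved under pics/ and viewed, about 12 in all and at most 16, crops included, and the job is handed in when it is done.

Besides the shell and the picture viewer there is one more tool, called after "Emit:" by a JSON object that holds its "fn" and its "kwargs". jog_arm: Moves the arm, as the interface text tells. Shift numbers are shares of 20 cm and turn numbers shares of 180 degrees, none past 1 either way. Its arguments: {"type":"object","properties":{"plan":{"type":"array","items":{"type":"object","properties":{"x":{"type":"number","minimum":-1,"maximum":1},"y":{"type":"number","minimum":-1,"maximum":1},"z":{"type":"number","minimum":-1,"maximum":1},"wx":{"type":"number","minimum":-1,"maximum":1},"wy":{"type":"number","minimum":-1,"maximum":1},"wz":{"type":"number","minimum":-1,"maximum":1}}}},"hand":{"type":"number"},"grip_force":{"type":"number"}},"required":["plan"]}

```bash
mkdir -p pics; ls; python3 - <<'E'
from station import monitor, cams, bot, finder
import cv2, numpy as np
for c in ["top","scene"]:
    im=cams.read_camera(c); cv2.imwrite(f"pics/{c}0.png",im[:,:,::-1])
    k=cams.get_calibration(c); print(c,k)
    for n in ["tray","angle_short","angle_mid","angle_long","angle_brass","pull_black","pull_brass","can","goblet","jar"]:
        print(n,[(np.round(d["location"]).tolist(),round(d["confidence"],2)) for d in finder.place_of(c,n)][:5])
print(monitor.get_obs(), bot.grasp_offset)
E
```

```text
pics
top {'fx': 491.89432515575487, 'fy': 491.89432515575487, 'cx': 316.99647176879915, 'cy': 246.59387552084897, 'extrinsics': array([[-0.00256684, -0.99990154, -0.01379586,  0.01996956],
       [-0.98306514,  0.00505109, -0.18318685,  0.52965892],
       [ 0.1832385 ,  0.01309202, -0.98298131,  1.01928064],
       [ 0.        ,  0.        ,  0.        ,  1.        ]])}
tray [([239.0, 242.0], 0.63)]
angle_short [([398.0, 291.0], 0.73)]
angle_mid [([345.0, 282.0], 0.95), ([368.0, 331.0], 0.77), ([307.0, 327.0], 0.76), ([329.0, 231.0], 0.65), ([238.0, 245.0], 0.33)]
angle_long [([445.0, 225.0], 0.88), ([348.0, 282.0], 0.31)]
angle_brass [([469.0, 329.0], 0.82)]
pull_black [([384.0, 210.0], 0.58)]
pull_brass [([511.0, 278.0], 0.93)]
can [([135.0, 336.0], 0.84)]
goblet [([455.0, 182.0], 0.96)]
jar [([468.0, 327.0], 0.45)]
scene {'fx': 513.5546233675453, 'fy': 513.5546233675453, 'cx': 319.90268237754395, 'cy': 236.41962470854176, 'extrinsics': array([[-6.29106241e-01,  7.77318610e-01, -1.05629032e-03,
         3.34535919e-01],
       [ 5.67458443e-01,  4.58330842e-01, -6.84049527e-01,
  
[... 758 characters left out ...]
7,  0.47697907,  0.02242166,  1.55543949, -0.01151599,
        1.10929689, -0.08311218]), 'joint_vel': array([-1.08387406e-03,  8.17171171e-05,  7.57574000e-04,  1.15067349e-03,
       -1.34122626e-03,  4.13687595e-04, -2.42326574e-03]), 'joint_torque': array([-6.65328625e-04, -5.96343577e+01,  1.60651691e+00, -2.81561333e+01,
        1.24840502e-02,  1.74335106e-03, -1.17875067e-05]), 'eef_pos': array([0.25340959, 0.62562415, 0.23130566]), 'tool_rot': array([-8.70920322e-06,  1.91267776e-01,  9.81537894e-01,  4.00832836e-06]), 'contact_force': array([ 0.19088604,  0.21085559, -0.31528828]), 'torque': array([-0.03870083, -0.02135748, -0.0069057 ]), 'gripper_width': 1.0011771567707146} 0.0187
```

View pics/top0.png

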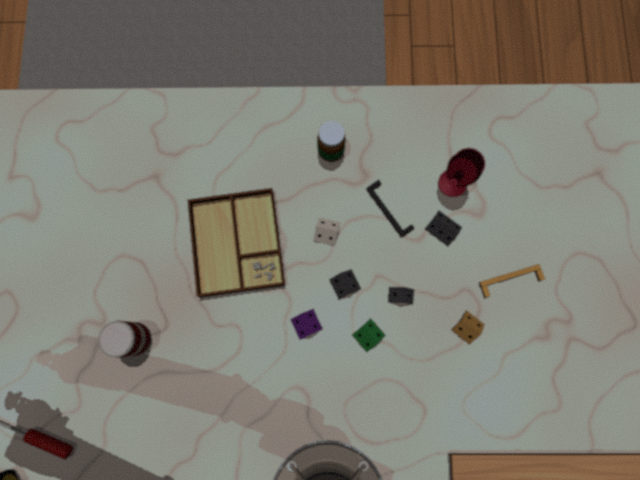

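View pics/scene0.png

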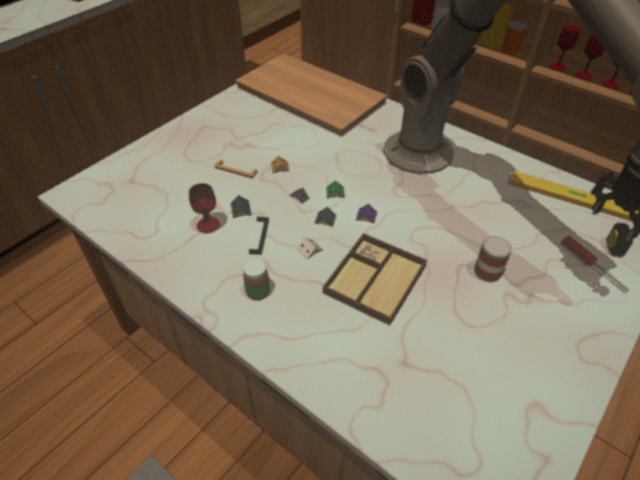

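Top view: the tray spans about (190–285, 190–298), with its small screw bay at (264,268). Long angle is at (443,228), mid (345,283), short (400,295), black pull (390,208). The white, purple, green and brass look-alikes are at (327,231), (306,324), (368,334) and (468,327). The scene view agrees. Next I fit the poses with silhouettes.

```bash
cat > h.py <<'E'
from station import monitor, cams, bot, finder
import cv2, numpy as np
from scipy.optimize import minimize
from scipy.spatial.transform import Rotation as R
K={c:cams.get_calibration(c) for c in ("top","scene")}
def proj(c,P):
    k=K[c]; E=k["extrinsics"]; p=np.asarray(P)@E[:3,:3].T+E[:3,3]
    return np.c_[k["fx"]*p[:,0]/p[:,2]+k["cx"],k["fy"]*p[:,1]/p[:,2]+k["cy"]]
def ray(c,uv,z):
    k=K[c];E=k["extrinsics"]; d=E[:3,:3].T@np.array([(uv[0]-k["cx"])/k["fx"],(uv[1]-k["cy"])/k["fy"],1]); o=-E[:3,:3].T@E[:3,3]
    return (o+d*(z-o[2])/d[2])[:2]
def box(x0,x1,y0,y1,z0,z1): return np.array([[x,y,z] for x in(x0,x1) for y in(y0,y1) for z in(z0,z1)])
def angle(L):
    a=L/2; s=.0283;g=.0028  # convex parts: two legs
    return [np.array([[x,0,.0311],[x,0,.0254],[x,q*s,.0028],[x,q*(s-.0028),0]][i] for x in(-a,a) for i in range(4)) if 0 else
            np.array([p for x in(-a,a) for p in([x,0,.0311],[x,0,.0254],[x,q*s,.0028],[x,q*(s-g),0])]) for q in(1,-1)]
PULL=[box(-.07,.07,-.006,.006,0,.012)]+[box(q*.064-.006,q*.064+.006,0,.03,0,.012) for q in(1,-1)]
PARTS={"angle_short":angle(.034),"angle_mid":angle(.050),"angle_long":angle(.066),"pull_black":PULL}
def place(P,x,y,z,yaw):
    c,s=np.cos(yaw),np.sin(yaw); return P@np.array([[c,s,0],[-s,c,0],[0,0,1]])+[x,y,z]
S=8
def mask(c,parts,pose,org,n):
    m=np.zeros((n*S,n*S),np.uint8)
    for P in parts:
        uv=((proj(c,place(P,*pose))-org+.5)*S-.5)
        cv2.fillConvexPoly(m,cv2.convexHull((uv*16).round().astype(np.int32)),255,shift=4)
    return cv2.GaussianBlur(cv2.resize(m,(n,n),interpolation=cv2.INTER_AREA).astype(float)/255,(0,0),.6)
def fit(ims,parts,xy,yaw,z,thr=None,n=64,cs=("top","scene")):
    T={}
    for c in cs:
        o=np.round(proj(c,[[*xy,z+.01]])[0]).astype(int)-n//2
        g=ims[c][o[1]:o[1]+n,o[0]:o[0]+n].astype(float).max(2)
        T[c]=(o,g)
    def cost(p,full=0):
        t=0
        for c,(o,g) in T.items():
            m=mask(c,parts,(p[0],p[1],z,p[2]),o,n); w=cv2.GaussianBlur((m>.02)*1.,(0,0),2)>.05
            A=np.c_[m[w],np.ones(w.sum())]; s=np.linalg.lstsq(A,g[w],rcond=None)[0]
            r=g[w]-A@s; t+=np.mean(np.minimum(np.abs(r)/max(-s[0],20),.5)**2)
        return t
    best=None
    for y0 in np.atleast_1d(yaw):
        p0=np.array([*xy,y0]); 
        r=minimize(cost,p0,method="Nelder-Mead",options=dict(initial_simplex=p0+np.array([[0,0,0],[.008,0,0],[0,.008,0],[0,0,.2]]),xatol=1e-5,fatol=1e-7))
        print("   y0 %.2f cost %.5f"%(y0,r.fun),np.round(r.x,4))
        if best is None or r.fun<best.fun: best=r
    return best.x
E
python3 - <<'E'
from h import *
ims={c:cv2.imread(f"pics/{c}0.png") for c in K}
for n,uv in dict(angle_short=(400,295),angle_mid=(345,283),angle_long=(443,228),pull_black=(390,208)).items():
    xy=ray("top",uv,.015)
    print(n,xy)
    for cs in [("top","scene"),("top",),("scene",)]:
        fit(ims,PARTS[n],xy,np.arange(0,6.2 if "pull" in n else 3.1,.78),0,n=110 if "pull" in n else 56,cs=cs) if cs[0]=="top" else None
for n,uv,z in (("can",(135,336),0),("goblet",(455,182),0),("brass",(468,327),.015),("jar",(331,152),0),("jarcap",(331,133),.1),("white",(327,231),.015)): print(n,ray("top",uv,z))
for uv in [(190,201),(272,190),(284,289),(200,298)]: print("tray",ray("top",uv,.03))
w=[cv2.resize(ims[c][v-s:v+s,u-s:u+s],(380,280),interpolation=cv2.INTER_CUBIC)
  for c,u,v,s in [("top",345,283,20),("top",443,228,24),("top",400,295,20),("top",238,245,62)]]
cv2.imwrite("pics/c1.png",np.vstack([np.hstack(w[:2]),np.hstack(w[2:])]))
E
```

```text
angle_short [ 0.42697276 -0.16369789]
   y0 0.00 cost 0.04820 [ 0.4278 -0.1667 -0.1118]
   y0 0.78 cost 0.04868 [ 0.4276 -0.1668 -0.1065]
   y0 1.56 cost 0.26087 [ 0.421  -0.1552  1.7596]
   y0 2.34 cost 0.04865 [ 0.4276 -0.1665  3.0255]
   y0 0.00 cost 0.01582 [ 0.4261 -0.1669 -0.0975]
   y0 0.78 cost 0.01567 [ 0.4261 -0.1668 -0.0922]
   y0 1.56 cost 0.17352 [ 0.4328 -0.1542  1.5694]
   y0 2.34 cost 0.01574 [ 0.4261 -0.1668  3.0482]
angle_mid [ 0.45391764 -0.04329786]
   y0 0.00 cost 0.04808 [ 0.4538 -0.0429  0.4229]
   y0 0.78 cost 0.04795 [ 0.4535 -0.0428  0.4404]
   y0 1.56 cost 0.06835 [ 0.4508 -0.0419  2.0182]
   y0 2.34 cost 0.06831 [ 0.4505 -0.042   2.0163]
   y0 0.00 cost 0.00874 [ 0.4524 -0.0435  0.4373]
   y0 0.78 cost 0.00872 [ 0.4524 -0.0435  0.4369]
   y0 1.56 cost 0.02664 [ 0.4524 -0.0418  2.1014]
   y0 2.34 cost 0.02697 [ 0.4525 -0.0421  1.9589]
angle_long [ 0.57718437 -0.26526916]
   y0 0.00 cost 0.03365 [ 0.5811 -0.2676  0.9138]
   y0 0.78 cost 0.03377 [ 0.5808 -0.2679  0.9141]
   y0 1.56 cost 0.03367 [ 0.581  -0.2678  0.9183]
   y0 2.34 cost 0.17198 [ 0.5766 -0.265
[... 646 characters left out ...]
  y0 0.00 cost 0.10077 [ 0.6082 -0.1453  0.5899]
   y0 0.78 cost 0.07705 [ 0.6191 -0.1382  0.5984]
   y0 1.56 cost 0.17304 [ 0.608  -0.1558  2.2284]
   y0 2.34 cost 0.17380 [ 0.6302 -0.1463  2.2264]
   y0 3.12 cost 0.00893 [ 0.713  -0.2012  3.1818]
   y0 3.90 cost 0.00571 [ 0.6194 -0.1377  3.7373]
   y0 4.68 cost 0.17161 [ 0.578  -0.1382  5.3771]
   y0 5.46 cost 0.17380 [ 0.6237 -0.1388  5.3513]
can [0.33995614 0.42135196]
goblet [ 0.68973907 -0.30214384]
brass [ 0.35716027 -0.30841183]
jar [ 0.76549636 -0.01500194]
jarcap [ 0.76950779 -0.01361472]
white [ 0.57173677 -0.00426377]
tray [0.6395084 0.304771 ]
tray [0.6640725  0.11967938]
tray [0.43968817 0.0903154 ]
tray [0.42079765 0.2731132 ]
```

View pics/c1.png

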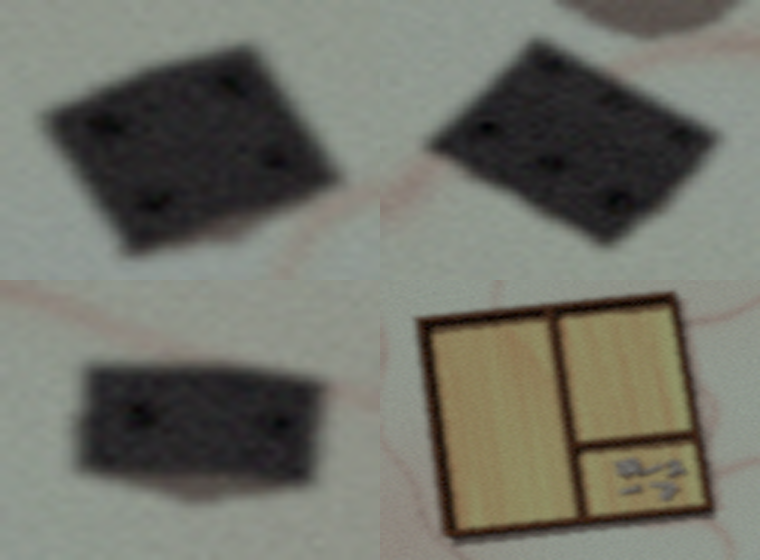

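Holes and gable ends confirm the ridge directions: mid 0.44 rad, short −0.10, long 0.90. The long bay is the left column and the empty short bay is at upper right. Next is the tray fit and the approach to the pull.

```bash
cat >> h.py <<'E'
TRAY=[box(-.111,.111,q*.094-.003,q*.094+.003,.002,.03) for q in(1,-1)]+[box(q*.108-.003,q*.108+.003,-.097,.097,.002,.03) for q in(1,-1)]+[box(-.111,.111,-.0055,.0005,.006,.03),box(-.037,-.031,-.097,0,.006,.03)]
def go(*ts):
    """ts: (x,y,z,jawyaw) of TCP -> fractions in tool axes of now"""
    o=monitor.get_obs(); q=o["tool_rot"]; Rn=R.from_quat([q[1],q[2],q[3],q[0]]); M=Rn.as_matrix()
    print("t %.2f tcp"%o["t"],np.round(o["eef_pos"],4),"jaw %.3f"%np.arctan2(M[1,1],M[0,1]),"F",np.round(o["contact_force"],1),"w %.3f"%o["gripper_width"],"q",np.round(o["q"],2))
    for x,y,z,a in ts:
        Y=np.array([np.cos(a),np.sin(a),0]);Z=np.array([0,0,-1]);D=np.c_[np.cross(Y,Z),Y,Z]
        d=M.T@(np.array([x,y,z])-o["eef_pos"])/.2; r=R.from_matrix(M.T@D).as_rotvec()/np.pi
        print("  go",np.round(d,3),np.round(r,3),"rows>=",max(np.ceil(np.linalg.norm(d)*.2/.0417),np.ceil(np.linalg.norm(r)*180/7.16)))
def tr(T,x,y): c,s=np.cos(T[2]),np.sin(T[2]); return np.array([T[0]+c*x-s*y,T[1]+s*x+c*y])
E
python3 - <<'E'
from h import *
ims={c:cv2.imread(f"pics/{c}0.png") for c in K}
for cs in [("top","scene"),("top",),("scene",)]:
    T=fit(ims,TRAY,(.541,.197),.144,0,n=160,cs=cs)
    print("long bay",tr(T,0,.046),"short",tr(T,.037,-.048))
go((.5,.5,.25,1.0),(.5,.35,.22,.5),(.62,-.1375,.15,-.976))
E
```

```text
y0 0.14 cost 0.06251 [0.547  0.2015 0.1378]
long bay [0.54066467 0.247112  ] short [0.590223   0.15908376]
   y0 0.14 cost 0.02148 [0.5457 0.2008 0.1368]
long bay [0.53941327 0.24641298] short [0.58889099 0.1583394 ]
   y0 0.14 cost 0.01803 [0.5498 0.2027 0.1372]
long bay [0.54347102 0.24831036] short [0.59298205 0.16025549]
t 1.10 tcp [0.2534 0.6256 0.2313] jaw 1.186 F [ 0.2  0.2 -0.3] w 1.001 q [-1.29  0.48  0.02  1.56 -0.01  1.11 -0.08]
  go [-1.379 -0.119 -0.093] [ 0.    -0.     0.059] rows>= 7.0
  go [-1.66  -0.814  0.056] [-0.    -0.     0.218] rows>= 9.0
  go [-3.132 -2.848  0.406] [-0.    -0.     0.688] rows>= 21.0
```

Emit:
{"fn": "jog_arm", "kwargs": {"plan": [{"x": -1,"y": -0.91,"z": 0.1},{"x": -1,"y": -0.91,"z": 0.1},{"x": -1,"y": -0.91,"z": 0.1},{"x": -1,"y": -0.91,"z": 0.1},{"x": -1,"y": -0.91,"z": 0.1},{"x": -1,"y": -0.91,"z": 0.1},{"x": -1,"y": -0.91,"z": 0.1,"wz": 0.04},{"x": -1,"y": -0.91,"z": 0.1,"wz": 0.08}], "hand": 0.0, "grip_force": 40}}

```text
invalid input at $.plan[0]: expected keys x, y, z, wx, wy, wz
```

```bash
python3 -c "
from h import *
go((.62,-.1375,.15,-.976))"
```

```text
t 1.10 tcp [0.2534 0.6256 0.2313] jaw 1.186 F [ 0.2  0.2 -0.3] w 1.001 q [-1.29  0.48  0.02  1.56 -0.01  1.11 -0.08]
  go [-3.132 -2.848  0.406] [-0.    -0.     0.688] rows>= 21.0
```

Emit:
{"fn": "jog_arm", "kwargs": {"plan": [{"x": -1,"y": -0.91,"z": 0.1,"wx": 0,"wy": 0,"wz": 0.15},{"x": -1,"y": -0.91,"z": 0.1,"wx": 0,"wy": 0,"wz": 0.15},{"x": -1,"y": -0.91,"z": 0.1,"wx": 0,"wy": 0,"wz": 0.15},{"x": -1,"y": -0.91,"z": 0.1,"wx": 0,"wy": 0,"wz": 0.15},{"x": -1,"y": -0.91,"z": 0.1,"wx": 0,"wy": 0,"wz": 0.15},{"x": -1,"y": -0.91,"z": 0.1,"wx": 0,"wy": 0,"wz": 0.15},{"x": -1,"y": -0.91,"z": 0.1,"wx": 0,"wy": 0,"wz": 0.15},{"x": -1,"y": -0.91,"z": 0.1,"wx": 0,"wy": 0,"wz": 0.15}], "hand": 0.0, "grip_force": 40}}

```text
t: 1.77
eef_pos: [0.3735, 0.3759, 0.2113]
tool_rot: [0.001, 0.419, 0.908, -0.001]
contact_force: [0.0, 0.2, -0.4]
gripper_width: 0.5
```

```bash
python3 -c "
from h import *
go((.62,-.1375,.15,-.976))"
```

```text
t 1.77 tcp [0.3735 0.3759 0.2113] jaw 0.706 F [ 0.   0.2 -0.4] w 0.500 q [-1.07  0.26  0.19  1.93 -0.06  0.95 -0.14]
  go [-2.752 -0.728  0.313] [0.    0.001 0.535] rows>= 14.0
```

Emit:
{"fn": "jog_arm", "kwargs": {"plan": [{"x": -1,"y": -0.26,"z": 0.05,"wx": 0,"wy": 0,"wz": 0.24},{"x": -1,"y": -0.26,"z": 0.05,"wx": 0,"wy": 0,"wz": 0.24},{"x": -1,"y": -0.26,"z": 0.05,"wx": 0,"wy": 0,"wz": 0.24},{"x": -1,"y": -0.26,"z": 0.05,"wx": 0,"wy": 0,"wz": 0.24},{"x": -1,"y": -0.26,"z": 0.05,"wx": 0,"wy": 0,"wz": 0.24},{"x": -1,"y": -0.26,"z": 0.05,"wx": 0,"wy": 0,"wz": 0.24},{"x": -1,"y": -0.26,"z": 0.05,"wx": 0,"wy": 0,"wz": 0.24}]}}

```text
t: 2.35
eef_pos: [0.4651, 0.1874, 0.202]
tool_rot: [0.002, 0.727, 0.686, -0.0]
contact_force: [0.9, -0.3, 0.0]
gripper_width: 0.505
```

```bash
python3 -c "
from h import *
go((.62,-.1375,.15,-.976))"
```

```text
t 2.35 tcp [0.4651 0.1874 0.202 ] jaw -0.058 F [ 0.9 -0.3  0. ] w 0.505 q [-0.87  0.23  0.43  2.02 -0.12  0.91 -0.45]
  go [-1.576  0.867  0.266] [0.001 0.001 0.292] rows>= 9.0
```

Emit:
{"fn": "jog_arm", "kwargs": {"plan": [{"x": -0.95,"y": 0.52,"z": 0.05,"wx": 0,"wy": 0,"wz": 0.2},{"x": -0.95,"y": 0.52,"z": 0.05,"wx": 0,"wy": 0,"wz": 0.2},{"x": -0.95,"y": 0.52,"z": 0.05,"wx": 0,"wy": 0,"wz": 0.2},{"x": -0.95,"y": 0.52,"z": 0.05,"wx": 0,"wy": 0,"wz": 0.2},{"x": -0.95,"y": 0.52,"z": 0.05,"wx": 0,"wy": 0,"wz": 0.2},{"x": -0.95,"y": 0.52,"z": 0.05,"wx": 0,"wy": 0,"wz": 0.2},{"x": -0.95,"y": 0.52,"z": 0.05,"wx": 0,"wy": 0,"wz": 0.2}]}}

```text
t: 2.93
eef_pos: [0.5592, -0.0105, 0.1928]
tool_rot: [0.002, 0.904, 0.428, 0.0]
contact_force: [-0.2, 1.0, 0.5]
gripper_width: 0.499
```

```bash
python3 -c "
from h import *
go((.62,-.1375,.06,-.976),(.62,-.1375,.003,-.976))"
```

```text
t 2.93 tcp [ 0.5592 -0.0105  0.1928] jaw -0.687 F [-0.2  1.   0.5] w 0.499 q [-0.58  0.37  0.62  1.91 -0.26  0.94 -0.53]
  go [-0.297  0.635  0.667] [0.002 0.    0.092] rows>= 5.0
  go [-0.297  0.633  0.952] [0.002 0.    0.092] rows>= 6.0
```

Emit:
{"fn": "jog_arm", "kwargs": {"plan": [{"x": -0.297,"y": 0.635,"z": 0.3,"wx": 0.002,"wy": 0,"wz": 0.092},{"x": -0.297,"y": 0.635,"z": 0.4,"wx": 0.002,"wy": 0,"wz": 0.092},{"x": -0.297,"y": 0.635,"z": 0.5,"wx": 0.002,"wy": 0,"wz": 0.092},{"x": -0.297,"y": 0.635,"z": 0.667,"wx": 0.002,"wy": 0,"wz": 0.092},{"x": -0.297,"y": 0.635,"z": 0.667,"wx": 0.002,"wy": 0,"wz": 0.092},{"x": -0.297,"y": 0.635,"z": 0.667,"wx": 0.002,"wy": 0,"wz": 0.092},{"x": -0.297,"y": 0.635,"z": 0.667,"wx": 0.002,"wy": 0,"wz": 0.092}]}}

```text
t: 3.52
eef_pos: [0.6191, -0.1349, 0.0581]
tool_rot: [-0.002, 0.956, 0.295, -0.003]
contact_force: [0.3, 0.4, 0.2]
gripper_width: 0.5
```

```bash
python3 -c "
from h import *
go((.62,-.1375,.003,-.976))"
```

```text
t 3.52 tcp [ 0.6191 -0.1349  0.0581] jaw -0.972 F [0.3 0.4 0.2] w 0.500 q [-0.28  0.68  0.56  1.81 -0.49  0.8  -0.44]
  go [-0.003  0.015  0.275] [-0.002  0.001  0.001] rows>= 2.0
```

Descend and close on the bar.

Emit:
{"fn": "jog_arm", "kwargs": {"plan": [{"x": -0.003,"y": 0.015,"z": 0.14,"wx": -0.002,"wy": 0.001,"wz": 0.001},{"x": -0.003,"y": 0.015,"z": 0.275,"wx": -0.002,"wy": 0.001,"wz": 0.001},{"x": -0.003,"y": 0.015,"z": 0.275,"wx": -0.002,"wy": 0.001,"wz": 0.001},{"x": -0.003,"y": 0.015,"z": 0.275,"wx": -0.002,"wy": 0.001,"wz": 0.001}]}}

```text
t: 3.85
eef_pos: [0.6203, -0.1346, 0.004]
tool_rot: [-0.0, 0.955, 0.295, 0.0]
contact_force: [-0.0, -1.0, 1.1]
gripper_width: 0.5
```

Emit:
{"fn": "jog_arm", "kwargs": {"plan": [{"x": 0,"y": 0,"z": 0,"wx": 0,"wy": 0,"wz": 0},{"x": 0,"y": 0,"z": 0,"wx": 0,"wy": 0,"wz": 0},{"x": 0,"y": 0,"z": 0,"wx": 0,"wy": 0,"wz": 0},{"x": 0,"y": 0,"z": 0,"wx": 0,"wy": 0,"wz": 0},{"x": 0,"y": 0,"z": 0,"wx": 0,"wy": 0,"wz": 0},{"x": 0,"y": 0,"z": 0,"wx": 0,"wy": 0,"wz": 0}], "hand": -1}}

```text
t: 4.35
eef_pos: [0.6222, -0.1339, 0.0066]
tool_rot: [-0.0, 0.955, 0.296, 0.002]
contact_force: [-1.2, 2.4, 8.2]
gripper_width: 0.123
```

```bash
python3 -c "
from h import *
a=.138-np.pi/2
p=tr((.547,.2015,.138),0,.058)
print(p)
go((.60,.0,.15,-1.2),(*p,.12,a))"
```

```text
[0.53902138 0.2589486 ]
t 4.35 tcp [ 0.6222 -0.1339  0.0066] jaw -0.971 F [-1.2  2.4  8.2] w 0.123 q [-0.24  0.75  0.51  1.82 -0.54  0.7  -0.4 ]
  go [ 0.289 -0.615 -0.716] [ 0.    -0.001  0.073] rows>= 5.0
  go [ 0.768 -1.855 -0.565] [-0.    -0.001  0.147] rows>= 11.0
```

Emit:
{"fn": "jog_arm", "kwargs": {"plan": [{"x": 0,"y": 0,"z": -0.1,"wx": 0,"wy": 0,"wz": 0},{"x": 0,"y": 0,"z": -0.3,"wx": 0,"wy": 0,"wz": 0},{"x": 0.05,"y": -0.1,"z": -0.5,"wx": 0,"wy": 0,"wz": 0},{"x": 0.2,"y": -0.4,"z": -0.6,"wx": 0,"wy": 0,"wz": 0.05},{"x": 0.289,"y": -0.615,"z": -0.65,"wx": 0,"wy": 0,"wz": 0.073},{"x": 0.4,"y": -0.95,"z": -0.65,"wx": 0,"wy": 0,"wz": 0.1},{"x": 0.4,"y": -0.95,"z": -0.65,"wx": 0,"wy": 0,"wz": 0.1},{"x": 0.4,"y": -0.95,"z": -0.65,"wx": 0,"wy": 0,"wz": 0.1}]}}

```text
t: 5.02
eef_pos: [0.5794, 0.074, 0.1378]
tool_rot: [-0.002, 0.989, 0.145, 0.002]
contact_force: [-0.6, 1.4, -2.1]
gripper_width: 0.118
```

```bash
python3 -c "
from h import *
a=.138-np.pi/2
p=tr((.547,.2015,.138),0,.058)
go((*p,.12,a),(*p,.08,a))
im=cams.read_camera('scene'); cv2.imwrite('pics/s1.png',im[:,:,::-1])"
```

```text
t 5.02 tcp [0.5794 0.074  0.1378] jaw -1.280 F [-0.6  1.4 -2.1] w 0.118 q [-0.78  0.53  0.74  1.9  -0.47  0.88 -1.08]
  go [ 0.071 -0.944  0.093] [-0.001 -0.001  0.049] rows>= 5.0
  go [ 0.07  -0.943  0.293] [-0.001 -0.001  0.049] rows>= 5.0
```

View pics/s1.png

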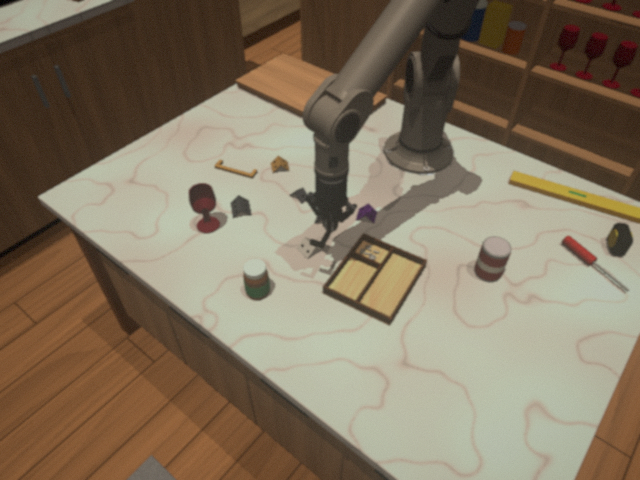

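The pull is in hand: Fz reads −2 N, and the pull shows black under the fingers near (325,240). It still has to go over the tray.

Emit:
{"fn": "jog_arm", "kwargs": {"plan": [{"x": 0.07,"y": -0.944,"z": 0.05,"wx": 0,"wy": 0,"wz": 0.049},{"x": 0.07,"y": -0.944,"z": 0.05,"wx": 0,"wy": 0,"wz": 0.049},{"x": 0.07,"y": -0.944,"z": 0.05,"wx": 0,"wy": 0,"wz": 0.049},{"x": 0.07,"y": -0.944,"z": 0.05,"wx": 0,"wy": 0,"wz": 0.049},{"x": 0.07,"y": -0.944,"z": 0.29,"wx": -0.001,"wy": -0.001,"wz": 0.049},{"x": 0.07,"y": -0.944,"z": 0.29,"wx": -0.001,"wy": -0.001,"wz": 0.049},{"x": 0.07,"y": -0.944,"z": 0.29,"wx": -0.001,"wy": -0.001,"wz": 0.049},{"x": 0.07,"y": -0.944,"z": 0.29,"wx": -0.001,"wy": -0.001,"wz": 0.049}]}}

```text
t: 5.73
eef_pos: [0.5372, 0.2619, 0.0808]
tool_rot: [-0.001, 0.997, 0.071, -0.0]
contact_force: [-0.2, -0.6, -1.3]
gripper_width: 0.123
```

```bash
python3 -c "
from h import *
a=.138-np.pi/2
p=tr((.547,.2015,.138),0,.058)
go((*p,.02,a),(*p,.0135,a))"
```

```text
t 5.73 tcp [0.5372 0.2619 0.0808] jaw -1.429 F [-0.2 -0.6 -1.3] w 0.123 q [-1.07  0.64  0.71  1.9  -0.58  0.81 -1.48]
  go [0.007 0.016 0.304] [-0.001  0.     0.001] rows>= 2.0
  go [0.007 0.016 0.336] [-0.001  0.     0.001] rows>= 2.0
```

Emit:
{"fn": "jog_arm", "kwargs": {"plan": [{"x": 0.007,"y": 0.016,"z": 0.15,"wx": 0,"wy": 0,"wz": 0.001},{"x": 0.007,"y": 0.016,"z": 0.28,"wx": 0,"wy": 0,"wz": 0.001},{"x": 0.007,"y": 0.016,"z": 0.32,"wx": 0,"wy": 0,"wz": 0.001},{"x": 0.007,"y": 0.016,"z": 0.336,"wx": 0,"wy": 0,"wz": 0.001},{"x": 0.007,"y": 0.016,"z": 0.336,"wx": 0,"wy": 0,"wz": 0.001}]}}

```text
t: 6.15
eef_pos: [0.5401, 0.2574, 0.0146]
tool_rot: [-0.001, 0.998, 0.068, 0.0]
contact_force: [0.1, -0.0, -1.3]
gripper_width: 0.12
```

Emit:
{"fn": "jog_arm", "kwargs": {"plan": [{"x": 0,"y": 0,"z": 0,"wx": 0,"wy": 0,"wz": 0},{"x": 0,"y": 0,"z": 0,"wx": 0,"wy": 0,"wz": 0},{"x": 0,"y": 0,"z": 0,"wx": 0,"wy": 0,"wz": 0},{"x": 0,"y": 0,"z": -0.2,"wx": 0,"wy": 0,"wz": 0},{"x": 0,"y": 0,"z": -0.4,"wx": 0,"wy": 0,"wz": 0},{"x": 0,"y": 0,"z": -0.55,"wx": 0,"wy": 0,"wz": 0},{"x": 0,"y": 0,"z": -0.55,"wx": 0,"wy": 0,"wz": 0}], "hand": -0.3}}

```text
t: 6.73
eef_pos: [0.5442, 0.2582, 0.1315]
tool_rot: [-0.003, 0.998, 0.068, 0.005]
contact_force: [0.6, 0.4, -0.1]
gripper_width: 0.351
```

```bash
python3 -c "
from h import *
go((.52,.07,.13,-.8),(.427,-.1665,.1,-.1),(.43,-.17,.1,-.1+np.pi))"
```

```text
t 6.73 tcp [0.5442 0.2582 0.1315] jaw -1.435 F [ 0.6  0.4 -0.1] w 0.351 q [-1.11  0.58  0.78  1.87 -0.52  0.89 -1.51]
  go [-0.247  0.916 -0.001] [-0.001 -0.004 -0.202] rows>= 6.0
  go [-0.869  2.026  0.136] [ 0.001 -0.004 -0.425] rows>= 11.0
  go [-0.856  2.045  0.136] [-0.004 -0.001  0.575] rows>= 15.0
```

Emit:
{"fn": "jog_arm", "kwargs": {"plan": [{"x": -0.43,"y": 1,"z": 0,"wx": 0,"wy": -0.002,"wz": -0.25},{"x": -0.43,"y": 1,"z": 0,"wx": 0,"wy": -0.002,"wz": -0.25},{"x": -0.43,"y": 1,"z": 0,"wx": 0,"wy": -0.002,"wz": -0.25},{"x": -0.43,"y": 1,"z": 0,"wx": 0,"wy": -0.002,"wz": -0.25},{"x": -0.43,"y": 1,"z": 0,"wx": 0,"wy": -0.002,"wz": -0.25},{"x": -0.43,"y": 1,"z": 0,"wx": 0,"wy": -0.002,"wz": -0.25},{"x": -0.43,"y": 1,"z": 0,"wx": 0,"wy": -0.002,"wz": -0.25}], "hand": 0.4}}

```text
t: 7.32
eef_pos: [0.4851, 0.0443, 0.1303]
tool_rot: [-0.001, 0.896, 0.444, 0.003]
contact_force: [0.3, 0.3, 0.1]
gripper_width: 0.7
```

```bash
python3 -c "
from h import *
im=cams.read_camera('top'); cv2.imwrite('pics/t2.png',im[:,:,::-1])
go((.427,-.1665,.07,-.1))"
```

```text
t 7.37 tcp [0.4858 0.0463 0.1303] jaw -0.649 F [ 0.7  1.2 -0.1] w 0.700 q [-0.74  0.35  0.63  2.12 -0.31  0.75 -0.56]
  go [-1.027  0.409  0.294] [ 0.001 -0.002 -0.175] rows>= 6.0
```

View pics/t2.png

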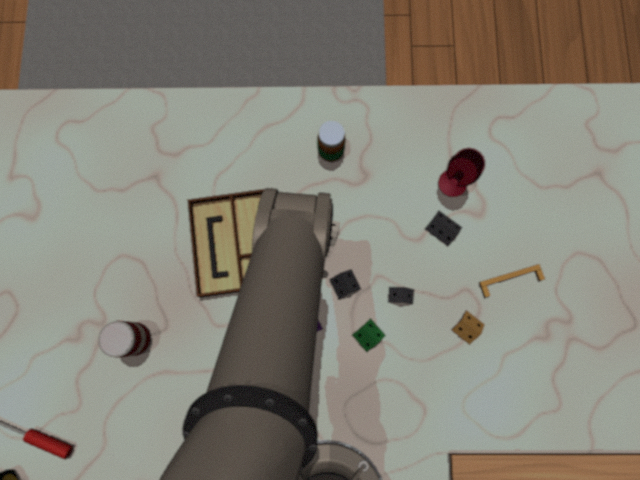

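The pull lies along the long bay, from about (213,217) to (220,277), and everything else is undisturbed. The short angle is next.

Emit:
{"fn": "jog_arm", "kwargs": {"plan": [{"x": -1,"y": 0.4,"z": 0.1,"wx": 0,"wy": -0.002,"wz": -0.17},{"x": -1,"y": 0.4,"z": 0.1,"wx": 0,"wy": -0.002,"wz": -0.17},{"x": -1,"y": 0.4,"z": 0.1,"wx": 0,"wy": -0.002,"wz": -0.17},{"x": -1,"y": 0.4,"z": 0.1,"wx": 0,"wy": -0.002,"wz": -0.17},{"x": -1,"y": 0.4,"z": 0.1,"wx": 0,"wy": -0.002,"wz": -0.175},{"x": -1,"y": 0.4,"z": 0.1,"wx": 0,"wy": -0.002,"wz": -0.175},{"x": -1,"y": 0.4,"z": 0.29,"wx": 0,"wy": -0.002,"wz": -0.175},{"x": -1,"y": 0.4,"z": 0.29,"wx": 0,"wy": -0.002,"wz": -0.175}]}}

```text
t: 8.03
eef_pos: [0.4262, -0.1615, 0.0674]
tool_rot: [-0.001, 0.743, 0.67, -0.001]
contact_force: [-0.8, 1.0, -1.2]
gripper_width: 0.702
```

```bash
python3 -c "
from h import *
go((.427,-.1665,.05,-.1),(.427,-.1665,.008,-.1))"
```

```text
t 8.03 tcp [ 0.4262 -0.1615  0.0674] jaw -0.103 F [-0.8  1.  -1.2] w 0.702 q [-0.17  0.41  0.48  2.22 -0.34  0.58  0.46]
  go [-0.025  0.007  0.087] [-0.001  0.    -0.001] rows>= 1.0
  go [-0.024  0.008  0.297] [-0.001  0.    -0.001] rows>= 2.0
```

Emit:
{"fn": "jog_arm", "kwargs": {"plan": [{"x": -0.024,"y": 0.008,"z": 0.08,"wx": -0.001,"wy": 0,"wz": -0.001},{"x": -0.024,"y": 0.008,"z": 0.2,"wx": -0.001,"wy": 0,"wz": -0.001},{"x": -0.024,"y": 0.008,"z": 0.305,"wx": -0.001,"wy": 0,"wz": -0.001},{"x": -0.024,"y": 0.008,"z": 0.305,"wx": -0.001,"wy": 0,"wz": -0.001},{"x": -0.024,"y": 0.008,"z": 0.305,"wx": -0.001,"wy": 0,"wz": -0.001}]}}

```text
t: 8.45
eef_pos: [0.4271, -0.1655, 0.0067]
tool_rot: [-0.001, 0.741, 0.671, -0.0]
contact_force: [0.4, -0.4, 0.6]
gripper_width: 0.7
```

Emit:
{"fn": "jog_arm", "kwargs": {"plan": [{"x": 0,"y": 0,"z": 0,"wx": 0,"wy": 0,"wz": 0},{"x": 0,"y": 0,"z": 0,"wx": 0,"wy": 0,"wz": 0},{"x": 0,"y": 0,"z": 0,"wx": 0,"wy": 0,"wz": 0},{"x": 0,"y": 0,"z": 0,"wx": 0,"wy": 0,"wz": 0},{"x": 0,"y": 0,"z": 0,"wx": 0,"wy": 0,"wz": 0}], "hand": -1}}

```text
t: 8.87
eef_pos: [0.4286, -0.1653, 0.0081]
tool_rot: [0.0, 0.741, 0.671, 0.001]
contact_force: [0.7, 1.8, 7.6]
gripper_width: 0.386
```

```bash
python3 -c "
from h import *
a=.138
p=tr((.547,.2015,.138),.037,-.048)
go((.427,-.1665,.1,-.1),(*p,.1,a))"
```

```text
t 8.87 tcp [ 0.4286 -0.1653  0.0081] jaw -0.099 F [0.7 1.8 7.6] w 0.386 q [-0.07  0.53  0.37  2.24 -0.44  0.45  0.56]
  go [-0.006 -0.007 -0.459] [ 0. -0.  0.] rows>= 3.0
  go [ 1.694  0.645 -0.458] [ 0.    -0.    -0.075] rows>= 9.0
```

Emit:
{"fn": "jog_arm", "kwargs": {"plan": [{"x": 0,"y": 0,"z": -0.1,"wx": 0,"wy": 0,"wz": 0},{"x": 0,"y": 0,"z": -0.25,"wx": 0,"wy": 0,"wz": 0},{"x": 0,"y": 0,"z": -0.4,"wx": 0,"wy": 0,"wz": 0},{"x": 0.3,"y": 0.11,"z": -0.5,"wx": 0,"wy": 0,"wz": -0.02},{"x": 0.6,"y": 0.23,"z": -0.5,"wx": 0,"wy": 0,"wz": -0.04},{"x": 0.95,"y": 0.36,"z": -0.5,"wx": 0,"wy": 0,"wz": -0.06},{"x": 0.95,"y": 0.36,"z": -0.5,"wx": 0,"wy": 0,"wz": -0.075},{"x": 0.95,"y": 0.36,"z": -0.5,"wx": 0,"wy": 0,"wz": -0.075},{"x": 0.95,"y": 0.36,"z": -0.5,"wx": 0,"wy": 0,"wz": -0.075}]}}

```text
t: 9.62
eef_pos: [0.5227, 0.0259, 0.1096]
tool_rot: [0.001, 0.653, 0.758, 0.004]
contact_force: [0.3, 0.2, -1.3]
gripper_width: 0.383
```

```bash
python3 -c "
from h import *
a=.138
p=tr((.547,.2015,.138),.037,-.048)
go((*p,.1,a),(*p,.06,a))"
```

```text
t 9.62 tcp [0.5227 0.0259 0.1096] jaw 0.148 F [ 0.3  0.2 -1.3] w 0.383 q [-0.51  0.41  0.43  2.05 -0.26  0.72  0.23]
  go [0.608 0.432 0.053] [ 0.002 -0.001  0.003] rows>= 4.0
  go [0.608 0.431 0.253] [ 0.002 -0.001  0.003] rows>= 4.0
```

Emit:
{"fn": "jog_arm", "kwargs": {"plan": [{"x": 0.608,"y": 0.432,"z": 0.053,"wx": 0.002,"wy": -0.001,"wz": 0.003},{"x": 0.608,"y": 0.432,"z": 0.053,"wx": 0.002,"wy": -0.001,"wz": 0.003},{"x": 0.608,"y": 0.432,"z": 0.053,"wx": 0.002,"wy": -0.001,"wz": 0.003},{"x": 0.608,"y": 0.432,"z": 0.053,"wx": 0.002,"wy": -0.001,"wz": 0.003},{"x": 0.608,"y": 0.432,"z": 0.15,"wx": 0.002,"wy": -0.001,"wz": 0.003},{"x": 0.608,"y": 0.432,"z": 0.25,"wx": 0.002,"wy": -0.001,"wz": 0.003},{"x": 0.608,"y": 0.432,"z": 0.25,"wx": 0.002,"wy": -0.001,"wz": 0.003},{"x": 0.608,"y": 0.432,"z": 0.25,"wx": 0.002,"wy": -0.001,"wz": 0.003}]}}

```text
t: 10.28
eef_pos: [0.5895, 0.1583, 0.0603]
tool_rot: [-0.0, 0.657, 0.754, -0.001]
contact_force: [0.9, -0.7, -0.3]
gripper_width: 0.386
```

```bash
python3 -c "
from h import *
a=.138
p=tr((.547,.2015,.138),.037,-.048)
go((*p,.02,a),(*p,.0142,a))"
```

```text
t 10.28 tcp [0.5895 0.1583 0.0603] jaw 0.138 F [ 0.9 -0.7 -0.3] w 0.386 q [-0.64  0.61  0.38  1.86 -0.32  0.73  0.05]
  go [0.003 0.004 0.202] [-0.001  0.     0.   ] rows>= 1.0
  go [0.003 0.004 0.231] [-0.001  0.     0.   ] rows>= 2.0
```

Emit:
{"fn": "jog_arm", "kwargs": {"plan": [{"x": 0.003,"y": 0.004,"z": 0.12,"wx": 0,"wy": 0,"wz": 0},{"x": 0.003,"y": 0.004,"z": 0.2,"wx": 0,"wy": 0,"wz": 0},{"x": 0.003,"y": 0.004,"z": 0.23,"wx": 0,"wy": 0,"wz": 0},{"x": 0.003,"y": 0.004,"z": 0.23,"wx": 0,"wy": 0,"wz": 0},{"x": 0.003,"y": 0.004,"z": 0.23,"wx": 0,"wy": 0,"wz": 0}]}}

```text
t: 10.7
eef_pos: [0.5909, 0.1586, 0.0157]
tool_rot: [0.0, 0.657, 0.754, -0.0]
contact_force: [0.6, 0.2, -0.6]
gripper_width: 0.383
```

Emit:
{"fn": "jog_arm", "kwargs": {"plan": [{"x": 0,"y": 0,"z": 0,"wx": 0,"wy": 0,"wz": 0},{"x": 0,"y": 0,"z": 0,"wx": 0,"wy": 0,"wz": 0},{"x": 0,"y": 0,"z": 0,"wx": 0,"wy": 0,"wz": 0},{"x": 0,"y": 0,"z": 0,"wx": 0,"wy": 0,"wz": 0},{"x": 0,"y": 0,"z": -0.15,"wx": 0,"wy": 0,"wz": 0},{"x": 0,"y": 0,"z": -0.35,"wx": 0,"wy": 0,"wz": 0},{"x": 0,"y": 0,"z": -0.55,"wx": 0,"wy": 0,"wz": 0},{"x": 0,"y": 0,"z": -0.55,"wx": 0,"wy": 0,"wz": 0}], "hand": 0.3}}

```text
t: 11.37
eef_pos: [0.5958, 0.1593, 0.1335]
tool_rot: [0.003, 0.657, 0.754, 0.005]
contact_force: [1.1, -1.4, 0.5]
gripper_width: 0.649
```

```bash
python3 -c "
from h import *
go((.453,-.043,.12,.437),(.453,-.043,.06,.437))"
```

```text
t 11.37 tcp [0.5958 0.1593 0.1335] jaw 0.136 F [ 1.1 -1.4  0.5] w 0.649 q [-0.68  0.51  0.43  1.82 -0.27  0.86  0.01]
  go [-0.905 -0.846  0.056] [ 0.004 -0.    -0.096] rows>= 6.0
  go [-0.906 -0.849  0.356] [ 0.004 -0.    -0.096] rows>= 7.0
```

Emit:
{"fn": "jog_arm", "kwargs": {"plan": [{"x": -0.905,"y": -0.846,"z": 0.05,"wx": 0.004,"wy": 0,"wz": -0.096},{"x": -0.905,"y": -0.846,"z": 0.05,"wx": 0.004,"wy": 0,"wz": -0.096},{"x": -0.905,"y": -0.846,"z": 0.05,"wx": 0.004,"wy": 0,"wz": -0.096},{"x": -0.905,"y": -0.846,"z": 0.05,"wx": 0.004,"wy": 0,"wz": -0.096},{"x": -0.905,"y": -0.846,"z": 0.05,"wx": 0.004,"wy": 0,"wz": -0.096},{"x": -0.905,"y": -0.846,"z": 0.05,"wx": 0.004,"wy": 0,"wz": -0.096},{"x": -0.905,"y": -0.846,"z": 0.05,"wx": 0.004,"wy": 0,"wz": -0.096},{"x": -0.905,"y": -0.846,"z": 0.35,"wx": 0.004,"wy": 0,"wz": -0.096},{"x": -0.905,"y": -0.846,"z": 0.35,"wx": 0.004,"wy": 0,"wz": -0.096},{"x": -0.905,"y": -0.846,"z": 0.35,"wx": 0.004,"wy": 0,"wz": -0.096}], "hand": 0.7}}

```text
t: 12.2
eef_pos: [0.4513, -0.0427, 0.0587]
tool_rot: [-0.003, 0.537, 0.844, -0.002]
contact_force: [-0.3, 0.7, -0.0]
gripper_width: 0.849
```

```bash
python3 -c "
from h import *
go((.453,-.043,.02,.437),(.453,-.043,.005,.437))"
```

```text
t 12.20 tcp [ 0.4513 -0.0427  0.0587] jaw 0.438 F [-0.3  0.7 -0. ] w 0.849 q [-0.33  0.41  0.35  2.22 -0.26  0.55  0.65]
  go [-0.005  0.008  0.193] [-0.002 -0.001  0.   ] rows>= 1.0
  go [-0.005  0.009  0.268] [-0.002 -0.001  0.   ] rows>= 2.0
```

Emit:
{"fn": "jog_arm", "kwargs": {"plan": [{"x": -0.005,"y": 0.008,"z": 0.12,"wx": -0.002,"wy": -0.001,"wz": 0},{"x": -0.005,"y": 0.008,"z": 0.22,"wx": -0.002,"wy": -0.001,"wz": 0},{"x": -0.005,"y": 0.008,"z": 0.265,"wx": -0.002,"wy": -0.001,"wz": 0},{"x": -0.005,"y": 0.008,"z": 0.265,"wx": -0.002,"wy": -0.001,"wz": 0},{"x": -0.005,"y": 0.008,"z": 0.265,"wx": -0.002,"wy": -0.001,"wz": 0}]}}

```text
t: 12.62
eef_pos: [0.4533, -0.043, 0.0063]
tool_rot: [0.001, 0.537, 0.844, 0.0]
contact_force: [0.6, -0.4, 0.3]
gripper_width: 0.852
```

Emit:
{"fn": "jog_arm", "kwargs": {"plan": [{"x": 0,"y": 0,"z": 0,"wx": 0,"wy": 0,"wz": 0},{"x": 0,"y": 0,"z": 0,"wx": 0,"wy": 0,"wz": 0},{"x": 0,"y": 0,"z": 0,"wx": 0,"wy": 0,"wz": 0},{"x": 0,"y": 0,"z": 0,"wx": 0,"wy": 0,"wz": 0},{"x": 0,"y": 0,"z": 0,"wx": 0,"wy": 0,"wz": 0}], "hand": -1}}

```text
t: 13.03
eef_pos: [0.4547, -0.0429, 0.0077]
tool_rot: [0.002, 0.537, 0.844, 0.001]
contact_force: [-0.5, 0.4, 7.1]
gripper_width: 0.571
```

Emit:
{"fn": "jog_arm", "kwargs": {"plan": [{"x": 0,"y": 0,"z": -0.1,"wx": 0,"wy": 0,"wz": 0},{"x": 0,"y": 0,"z": -0.3,"wx": 0,"wy": 0,"wz": 0},{"x": 0,"y": 0,"z": -0.5,"wx": 0,"wy": 0,"wz": 0},{"x": 0,"y": 0,"z": -0.5,"wx": 0,"wy": 0,"wz": 0}]}}

```text
t: 13.37
eef_pos: [0.4585, -0.0432, 0.1142]
tool_rot: [0.006, 0.537, 0.844, 0.005]
contact_force: [1.6, -0.7, -1.6]
gripper_width: 0.573
```

```bash
python3 - <<'E'
from h import *
ims={}
for c in K:
    ims[c]=cams.read_camera(c)[:,:,::-1].copy(); cv2.imwrite(f"pics/{c}3.png",ims[c])
p=tr((.547,.2015,.138),.037,-.048); print(p)
go((*p,.09,.138))
a=ims["top"][185:305,185:305]; b=ims["scene"][180:340,280:440]
cv2.imwrite("pics/c3.png",np.hstack([cv2.resize(x,(400,400),interpolation=cv2.INTER_CUBIC) for x in(a,b)]))
for cs in [("top",),("scene",)]: fit(ims,PARTS["angle_short"],p,.138,.006,n=44,cs=cs)
E
```

```text
[0.59025124 0.15904614]
t 13.47 tcp [ 0.4557 -0.0424  0.1097] jaw 0.438 F [ 0.   0.4 -2.9] w 0.576 q [-0.4   0.31  0.42  2.2  -0.2   0.66  0.6 ]
  go [0.627 1.036 0.106] [0.003 0.    0.096] rows>= 6.0
   y0 0.14 cost 0.01827 [0.5902 0.1569 0.1254]
   y0 0.14 cost 0.02207 [0.5953 0.1579 0.1565]
```

View pics/c3.png

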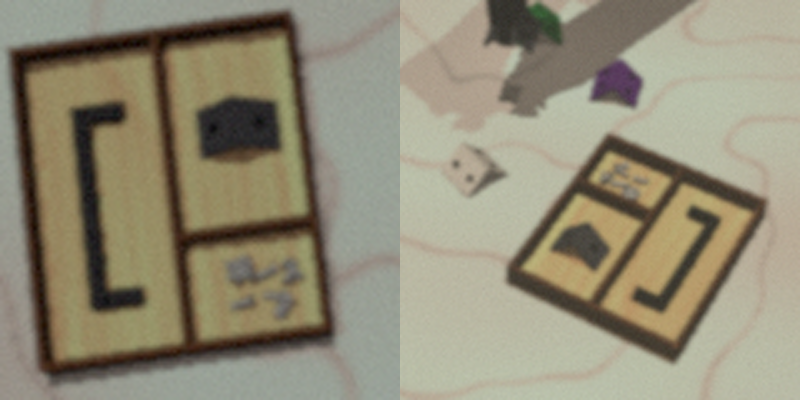

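Crop check: the short angle sits ridge-up along the bay, and the pull lies flat in the long bay. The mid angle is in hand and goes onto the short one at about (0.591, 0.1576).

Emit:
{"fn": "jog_arm", "kwargs": {"plan": [{"x": 0.6,"y": 0.98,"z": 0.08,"wx": 0.003,"wy": 0,"wz": 0.096},{"x": 0.6,"y": 0.98,"z": 0.08,"wx": 0.003,"wy": 0,"wz": 0.096},{"x": 0.6,"y": 0.98,"z": 0.08,"wx": 0.003,"wy": 0,"wz": 0.096},{"x": 0.6,"y": 0.98,"z": 0.08,"wx": 0.003,"wy": 0,"wz": 0.096},{"x": 0.6,"y": 0.98,"z": 0.08,"wx": 0.003,"wy": 0,"wz": 0.096},{"x": 0.6,"y": 0.98,"z": 0.08,"wx": 0.003,"wy": 0,"wz": 0.096},{"x": 0.6,"y": 0.98,"z": 0.08,"wx": 0.003,"wy": 0,"wz": 0.096},{"x": 0.6,"y": 0.98,"z": 0.08,"wx": 0.003,"wy": 0,"wz": 0.096},{"x": 0.6,"y": 0.98,"z": 0.08,"wx": 0.003,"wy": 0,"wz": 0.096}]}}

```text
t: 14.22
eef_pos: [0.5808, 0.148, 0.0936]
tool_rot: [-0.0, 0.657, 0.753, -0.002]
contact_force: [0.2, 0.6, -1.2]
gripper_width: 0.574
```

```bash
python3 -c "
from h import *
go((.591,.1576,.06,.138))"
```

```text
t 14.22 tcp [0.5808 0.148  0.0936] jaw 0.136 F [ 0.2  0.6 -1.2] w 0.574 q [-0.67  0.55  0.43  1.87 -0.31  0.79  0.06]
  go [0.041 0.057 0.168] [-0.001  0.001 -0.001] rows>= 1.0
```

Emit:
{"fn": "jog_arm", "kwargs": {"plan": [{"x": 0.041,"y": 0.057,"z": 0.08,"wx": -0.001,"wy": 0.001,"wz": -0.001},{"x": 0.041,"y": 0.057,"z": 0.17,"wx": -0.001,"wy": 0.001,"wz": -0.001},{"x": 0.041,"y": 0.057,"z": 0.24,"wx": -0.001,"wy": 0.001,"wz": -0.001},{"x": 0.041,"y": 0.057,"z": 0.24,"wx": -0.001,"wy": 0.001,"wz": -0.001},{"x": 0.041,"y": 0.057,"z": 0.24,"wx": -0.001,"wy": 0.001,"wz": -0.001},{"x": 0.041,"y": 0.057,"z": 0.24,"wx": -0.001,"wy": 0.001,"wz": -0.001}]}}

```text
t: 14.72
eef_pos: [0.591, 0.1565, 0.0461]
tool_rot: [-0.0, 0.657, 0.754, -0.0]
contact_force: [-0.2, 0.8, -0.7]
gripper_width: 0.572
```

```bash
python3 -c "
from h import *
go((.591,.1576,.0205,.138))"
```

```text
t 14.72 tcp [0.591  0.1565 0.0461] jaw 0.138 F [-0.2  0.8 -0.7] w 0.572 q [-0.65  0.63  0.39  1.87 -0.35  0.71  0.08]
  go [0.005 0.001 0.128] [-0. -0. -0.] rows>= 1.0
```

Emit:
{"fn": "jog_arm", "kwargs": {"plan": [{"x": 0.005,"y": 0.0,"z": 0.06,"wx": 0,"wy": 0,"wz": 0},{"x": 0.005,"y": 0.0,"z": 0.1,"wx": 0,"wy": 0,"wz": 0},{"x": 0.005,"y": 0.0,"z": 0.128,"wx": 0,"wy": 0,"wz": 0},{"x": 0.005,"y": 0.0,"z": 0.13,"wx": 0,"wy": 0,"wz": 0},{"x": 0.005,"y": 0.0,"z": 0.13,"wx": 0,"wy": 0,"wz": 0}]}}

```text
t: 15.13
eef_pos: [0.591, 0.1567, 0.0199]
tool_rot: [0.0, 0.657, 0.754, -0.0]
contact_force: [0.2, -2.2, -1.3]
gripper_width: 0.57
```

```bash
python3 -c "
from h import *
go((.591,.1576,.0195,.138))"
```

```text
t 15.13 tcp [0.591  0.1567 0.0199] jaw 0.137 F [ 0.2 -2.2 -1.3] w 0.570 q [-0.63  0.67  0.37  1.87 -0.37  0.67  0.09]
  go [0.004 0.    0.002] [-0.  0. -0.] rows>= 1.0
```

Emit:
{"fn": "jog_arm", "kwargs": {"plan": [{"x": 0,"y": 0,"z": 0,"wx": 0,"wy": 0,"wz": 0},{"x": 0,"y": 0,"z": 0,"wx": 0,"wy": 0,"wz": 0},{"x": 0,"y": 0,"z": 0,"wx": 0,"wy": 0,"wz": 0},{"x": 0,"y": 0,"z": 0,"wx": 0,"wy": 0,"wz": 0},{"x": 0,"y": 0,"z": -0.15,"wx": 0,"wy": 0,"wz": 0},{"x": 0,"y": 0,"z": -0.35,"wx": 0,"wy": 0,"wz": 0},{"x": 0,"y": 0,"z": -0.55,"wx": 0,"wy": 0,"wz": 0},{"x": 0,"y": 0,"z": -0.55,"wx": 0,"wy": 0,"wz": 0}], "hand": 0.7}}

```text
t: 15.8
eef_pos: [0.5958, 0.1576, 0.1375]
tool_rot: [0.003, 0.657, 0.754, 0.005]
contact_force: [1.1, -0.4, 0.5]
gripper_width: 0.849
```

```bash
python3 -c "
from h import *
print(ray('scene',(208,225),0), ray('top',(452,190),0))
go((.5806,-.2678,.13,.908),(.5806,-.2678,.13,.908-np.pi))"
```

```text
[ 0.68946166 -0.29427866] [ 0.67049106 -0.29419107]
t 15.80 tcp [0.5958 0.1576 0.1375] jaw 0.136 F [ 1.1 -0.4  0.5] w 0.849 q [-0.7   0.51  0.46  1.82 -0.29  0.87  0.03]
  go [-2.097 -0.365  0.029] [ 0.004  0.001 -0.246] rows>= 11.0
  go [-2.097 -0.365  0.029] [ 0.001 -0.005  0.754] rows>= 19.0
```

Emit:
{"fn": "jog_arm", "kwargs": {"plan": [{"x": -1,"y": -0.17,"z": 0,"wx": 0.004,"wy": 0.001,"wz": -0.2},{"x": -1,"y": -0.17,"z": 0,"wx": 0.004,"wy": 0.001,"wz": -0.2},{"x": -1,"y": -0.17,"z": 0,"wx": 0.004,"wy": 0.001,"wz": -0.2},{"x": -1,"y": -0.17,"z": 0,"wx": 0.004,"wy": 0.001,"wz": -0.2},{"x": -1,"y": -0.17,"z": 0,"wx": 0.004,"wy": 0.001,"wz": -0.2},{"x": -1,"y": -0.17,"z": 0,"wx": 0.004,"wy": 0.001,"wz": -0.2}], "hand": 1}}

```text
t: 16.3
eef_pos: [0.5885, -0.0563, 0.1378]
tool_rot: [0.001, 0.395, 0.919, -0.002]
contact_force: [-0.2, -0.7, -0.0]
gripper_width: 0.997
```

```bash
python3 -c "
from h import *
go((.5806,-.2678,.13,.908))"
```

```text
t 16.30 tcp [ 0.5885 -0.0563  0.1378] jaw 0.759 F [-0.2 -0.7 -0. ] w 0.997 q [-0.26  0.46  0.33  1.86 -0.19  0.85  0.92]
  go [-0.74  -0.757  0.043] [-0.001  0.001 -0.047] rows>= 6.0
```

Emit:
{"fn": "jog_arm", "kwargs": {"plan": [{"x": -0.74,"y": -0.757,"z": 0.02,"wx": -0.001,"wy": 0.001,"wz": -0.047},{"x": -0.74,"y": -0.757,"z": 0.02,"wx": -0.001,"wy": 0.001,"wz": -0.047},{"x": -0.74,"y": -0.757,"z": 0.02,"wx": -0.001,"wy": 0.001,"wz": -0.047},{"x": -0.74,"y": -0.757,"z": 0.02,"wx": -0.001,"wy": 0.001,"wz": -0.047},{"x": -0.74,"y": -0.757,"z": 0.02,"wx": -0.001,"wy": 0.001,"wz": -0.047},{"x": -0.74,"y": -0.757,"z": 0.02,"wx": -0.001,"wy": 0.001,"wz": -0.047},{"x": -0.74,"y": -0.757,"z": 0.15,"wx": -0.001,"wy": 0.001,"wz": -0.047},{"x": -0.74,"y": -0.757,"z": 0.35,"wx": -0.001,"wy": 0.001,"wz": -0.047},{"x": -0.74,"y": -0.757,"z": 0.35,"wx": -0.001,"wy": 0.001,"wz": -0.047},{"x": -0.74,"y": -0.757,"z": 0.35,"wx": -0.001,"wy": 0.001,"wz": -0.047}]}}

```text
t: 17.13
eef_pos: [0.5791, -0.2668, 0.0668]
tool_rot: [-0.003, 0.326, 0.945, 0.0]
contact_force: [0.5, -0.0, 0.6]
gripper_width: 0.997
```

```bash
python3 - <<'E'
from h import *
go((.5806,-.2678,.02,.908),(.5806,-.2678,.004,.908))
ims={c:cams.read_camera(c)[:,:,::-1].copy() for c in K}
a=ims["top"][185:305,185:305]; b=ims["scene"][150:310,160:320]; d=ims["scene"][230:330,310:410]
cv2.imwrite("pics/c4.png",np.hstack([cv2.resize(x,(266,400),interpolation=cv2.INTER_CUBIC) if 0 else cv2.resize(x,(266,266),interpolation=cv2.INTER_CUBIC) for x in(a,b,d)]))
for cs in [("top",),("scene",)]: fit(ims,PARTS["angle_mid"],(.591,.158),.138,.0117,n=48,cs=cs)
E
```

```text
t 17.13 tcp [ 0.5791 -0.2668  0.0668] jaw 0.907 F [ 0.5 -0.   0.6] w 0.997 q [ 0.13  0.62  0.28  1.78 -0.23  0.78  1.44]
  go [-0.01   0.001  0.234] [-0.    -0.002 -0.   ] rows>= 2.0
  go [-0.011  0.001  0.314] [-0.    -0.002 -0.   ] rows>= 2.0
   y0 0.14 cost 0.02048 [0.5892 0.1565 0.1433]
   y0 0.14 cost 0.02354 [0.5952 0.159  0.1313]
```

View pics/c4.png

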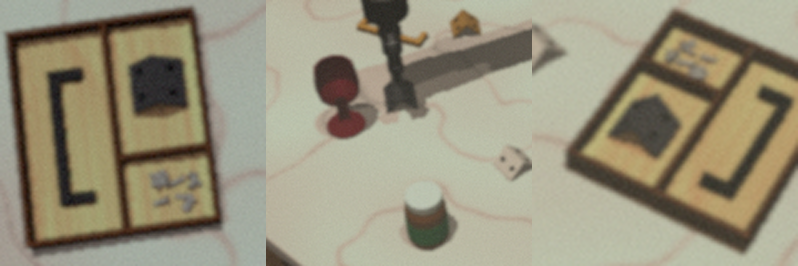

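The mid angle is nested on the short one with four holes showing, its fitted yaw is within 0.01 of the tray's, and the goblet is clear of the gripper. I'll grasp the long angle.

Emit:
{"fn": "jog_arm", "kwargs": {"plan": [{"x": -0.01,"y": 0.001,"z": 0.12,"wx": 0,"wy": -0.002,"wz": 0},{"x": -0.01,"y": 0.001,"z": 0.24,"wx": 0,"wy": -0.002,"wz": 0},{"x": -0.01,"y": 0.001,"z": 0.31,"wx": 0,"wy": -0.002,"wz": 0},{"x": -0.01,"y": 0.001,"z": 0.31,"wx": 0,"wy": -0.002,"wz": 0},{"x": -0.01,"y": 0.001,"z": 0.31,"wx": 0,"wy": -0.002,"wz": 0}]}}

```text
t: 17.65
eef_pos: [0.5839, -0.2692, 0.0089]
tool_rot: [0.004, 0.326, 0.946, -0.001]
contact_force: [0.3, 0.3, 0.5]
gripper_width: 1.001
```

Emit:
{"fn": "jog_arm", "kwargs": {"plan": [{"x": 0,"y": 0,"z": 0,"wx": 0,"wy": 0,"wz": 0},{"x": 0,"y": 0,"z": 0,"wx": 0,"wy": 0,"wz": 0},{"x": 0,"y": 0,"z": 0,"wx": 0,"wy": 0,"wz": 0},{"x": 0,"y": 0,"z": 0,"wx": 0,"wy": 0,"wz": 0},{"x": 0,"y": 0,"z": 0,"wx": 0,"wy": 0,"wz": 0}], "hand": -1}}

```text
t: 18.07
eef_pos: [0.5853, -0.2697, 0.0113]
tool_rot: [0.005, 0.326, 0.946, -0.001]
contact_force: [-1.7, 0.6, 5.6]
gripper_width: 0.756
```

Emit:
{"fn": "jog_arm", "kwargs": {"plan": [{"x": 0,"y": 0,"z": -0.1,"wx": 0,"wy": 0,"wz": 0},{"x": 0,"y": 0,"z": -0.3,"wx": 0,"wy": 0,"wz": 0},{"x": 0,"y": 0,"z": -0.5,"wx": 0,"wy": 0,"wz": 0},{"x": 0,"y": 0,"z": -0.5,"wx": 0,"wy": 0,"wz": 0}]}}

```text
t: 18.4
eef_pos: [0.5891, -0.272, 0.1205]
tool_rot: [0.013, 0.326, 0.945, -0.001]
contact_force: [1.2, -1.1, -1.3]
gripper_width: 0.755
```

```bash
python3 -c "
from h import *
go((.591,.1574,.12,.138))"
```

```text
t 18.40 tcp [ 0.5891 -0.272   0.1205] jaw 0.907 F [ 1.2 -1.1 -1.3] w 0.755 q [ 0.11  0.55  0.31  1.75 -0.21  0.84  1.42]
  go [ 1.316  1.697 -0.018] [0.005 0.007 0.245] rows>= 11.0
```

Emit:
{"fn": "jog_arm", "kwargs": {"plan": [{"x": 0.76,"y": 0.98,"z": 0.05,"wx": 0.005,"wy": 0.007,"wz": 0.2},{"x": 0.76,"y": 0.98,"z": 0.05,"wx": 0.005,"wy": 0.007,"wz": 0.2},{"x": 0.76,"y": 0.98,"z": 0.05,"wx": 0.005,"wy": 0.007,"wz": 0.2},{"x": 0.76,"y": 0.98,"z": 0.05,"wx": 0.005,"wy": 0.007,"wz": 0.2},{"x": 0.76,"y": 0.98,"z": 0.05,"wx": 0.005,"wy": 0.007,"wz": 0.2},{"x": 0.76,"y": 0.98,"z": 0.05,"wx": 0.005,"wy": 0.007,"wz": 0.2},{"x": 0.76,"y": 0.98,"z": 0.05,"wx": 0.005,"wy": 0.007,"wz": 0.2},{"x": 0.76,"y": 0.98,"z": 0.05,"wx": 0.005,"wy": 0.007,"wz": 0.2}]}}

```text
t: 19.07
eef_pos: [0.591, -0.0202, 0.1087]
tool_rot: [-0.001, 0.599, 0.8, 0.0]
contact_force: [0.7, -0.7, -0.9]
gripper_width: 0.755
```

```bash
python3 -c "
from h import *
go((.5917,.1522,.12,.138),(.5917,.1522,.07,.138))"
```

```text
t 19.07 tcp [ 0.591  -0.0202  0.1087] jaw 0.285 F [ 0.7 -0.7 -0.9] w 0.755 q [-0.41  0.52  0.46  1.89 -0.31  0.8   0.49]
  go [ 0.826  0.246 -0.056] [-0.    -0.     0.047] rows>= 5.0
  go [0.826 0.246 0.194] [-0.    -0.     0.047] rows>= 5.0
```

Emit:
{"fn": "jog_arm", "kwargs": {"plan": [{"x": 0.826,"y": 0.246,"z": -0.05,"wx": 0,"wy": 0,"wz": 0.047},{"x": 0.826,"y": 0.246,"z": -0.05,"wx": 0,"wy": 0,"wz": 0.047},{"x": 0.826,"y": 0.246,"z": -0.05,"wx": 0,"wy": 0,"wz": 0.047},{"x": 0.826,"y": 0.246,"z": -0.05,"wx": 0,"wy": 0,"wz": 0.047},{"x": 0.826,"y": 0.246,"z": -0.05,"wx": 0,"wy": 0,"wz": 0.047},{"x": 0.826,"y": 0.246,"z": 0.1,"wx": 0,"wy": 0,"wz": 0.047},{"x": 0.826,"y": 0.246,"z": 0.194,"wx": 0,"wy": 0,"wz": 0.047},{"x": 0.826,"y": 0.246,"z": 0.194,"wx": 0,"wy": 0,"wz": 0.047},{"x": 0.826,"y": 0.246,"z": 0.194,"wx": 0,"wy": 0,"wz": 0.047}]}}

```text
t: 19.82
eef_pos: [0.5916, 0.1503, 0.07]
tool_rot: [-0.001, 0.658, 0.753, -0.001]
contact_force: [0.3, -0.2, -0.7]
gripper_width: 0.756
```

```bash
python3 - <<'E'
from h import *
go((.5917,.1522,.06,.138),(.5917,.1522,.03,.138))
im=cams.read_camera("scene")[:,:,::-1]
cv2.imwrite("pics/c5.png",cv2.resize(im[190:330,290:430],(560,560),interpolation=cv2.INTER_CUBIC))
E
```

```text
t 19.82 tcp [0.5916 0.1503 0.07  ] jaw 0.135 F [ 0.3 -0.2 -0.7] w 0.756 q [-0.68  0.61  0.45  1.86 -0.37  0.76  0.11]
  go [0.009 0.002 0.05 ] [-0.001 -0.    -0.001] rows>= 1.0
  go [0.009 0.002 0.2  ] [-0.001 -0.    -0.001] rows>= 1.0
```

View pics/c5.png

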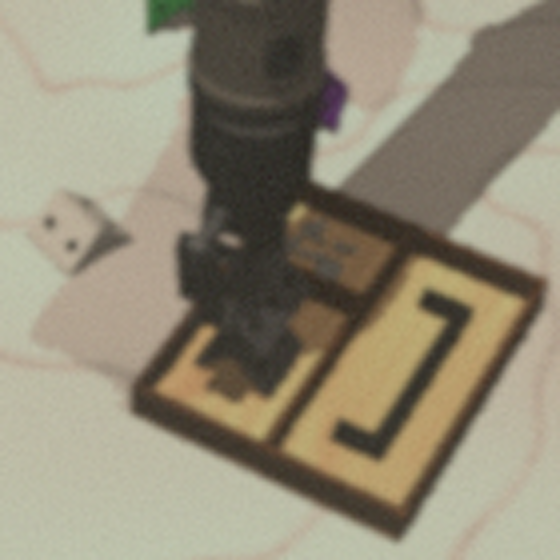

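The long angle is level above the pile, around (250,350) in the crop. I'll lower it.

Emit:
{"fn": "jog_arm", "kwargs": {"plan": [{"x": 0.009,"y": 0.002,"z": 0.06,"wx": 0,"wy": 0,"wz": -0.001},{"x": 0.009,"y": 0.002,"z": 0.12,"wx": 0,"wy": 0,"wz": -0.001},{"x": 0.009,"y": 0.002,"z": 0.17,"wx": 0,"wy": 0,"wz": -0.001},{"x": 0.009,"y": 0.002,"z": 0.195,"wx": 0,"wy": 0,"wz": -0.001},{"x": 0.009,"y": 0.002,"z": 0.2,"wx": 0,"wy": 0,"wz": -0.001},{"x": 0.009,"y": 0.002,"z": 0.2,"wx": 0,"wy": 0,"wz": -0.001}]}}

```text
t: 20.37
eef_pos: [0.5924, 0.1523, 0.0304]
tool_rot: [-0.0, 0.657, 0.754, -0.0]
contact_force: [-0.6, -0.2, -1.7]
gripper_width: 0.757
```

```bash
python3 -c "
from h import *
go((.5917,.1522,.029,.138))"
```

```text
t 20.37 tcp [0.5924 0.1523 0.0304] jaw 0.138 F [-0.6 -0.2 -1.7] w 0.757 q [-0.66  0.66  0.42  1.87 -0.4   0.69  0.13]
  go [ 0.    -0.004  0.007] [-0. -0.  0.] rows>= 1.0
```

Emit:
{"fn": "jog_arm", "kwargs": {"plan": [{"x": 0,"y": -0.004,"z": 0.003,"wx": 0,"wy": 0,"wz": 0},{"x": 0,"y": -0.004,"z": 0.007,"wx": 0,"wy": 0,"wz": 0},{"x": 0,"y": -0.004,"z": 0.007,"wx": 0,"wy": 0,"wz": 0},{"x": 0,"y": -0.004,"z": 0.007,"wx": 0,"wy": 0,"wz": 0}]}}

```text
t: 20.7
eef_pos: [0.5918, 0.1522, 0.0292]
tool_rot: [-0.0, 0.657, 0.754, -0.0]
contact_force: [0.0, 0.4, -1.6]
gripper_width: 0.756
```

Emit:
{"fn": "jog_arm", "kwargs": {"plan": [{"x": 0,"y": 0,"z": 0,"wx": 0,"wy": 0,"wz": 0},{"x": 0,"y": 0,"z": 0,"wx": 0,"wy": 0,"wz": 0},{"x": 0,"y": 0,"z": 0,"wx": 0,"wy": 0,"wz": 0},{"x": 0,"y": 0,"z": 0,"wx": 0,"wy": 0,"wz": 0},{"x": 0,"y": 0,"z": -0.15,"wx": 0,"wy": 0,"wz": 0},{"x": 0,"y": 0,"z": -0.35,"wx": 0,"wy": 0,"wz": 0},{"x": 0,"y": 0,"z": -0.6,"wx": 0,"wy": 0,"wz": 0},{"x": 0,"y": 0,"z": -0.6,"wx": 0,"wy": 0,"wz": 0}], "hand": 0.95}}

```text
t: 21.37
eef_pos: [0.5957, 0.1524, 0.1559]
tool_rot: [0.002, 0.657, 0.754, 0.004]
contact_force: [1.3, 0.2, 1.1]
gripper_width: 0.978
```

Emit:
{"fn": "jog_arm", "kwargs": {"plan": [{"x": -0.9,"y": -0.3,"z": -0.2,"wx": 0,"wy": 0,"wz": 0},{"x": -0.9,"y": -0.3,"z": -0.2,"wx": 0,"wy": 0,"wz": 0},{"x": -0.9,"y": -0.3,"z": -0.2,"wx": 0,"wy": 0,"wz": 0},{"x": -0.9,"y": -0.3,"z": -0.2,"wx": 0,"wy": 0,"wz": 0},{"x": -0.9,"y": -0.3,"z": -0.2,"wx": 0,"wy": 0,"wz": 0},{"x": -0.9,"y": -0.3,"z": -0.2,"wx": 0,"wy": 0,"wz": 0}]}}

```text
t: 21.87
eef_pos: [0.5599, -0.0424, 0.1971]
tool_rot: [0.004, 0.661, 0.751, 0.004]
contact_force: [-0.1, -0.5, -0.7]
gripper_width: 0.976
```

```bash
python3 - <<'E'
from h import *
go()
ims={c:cams.read_camera(c)[:,:,::-1].copy() for c in K}
w=[cv2.resize(x,(400,400),interpolation=cv2.INTER_CUBIC) for x in(ims["top"][195:265,225:295],ims["scene"][240:320,310:390])]
cv2.imwrite("pics/c6.png",np.hstack(w)); cv2.imwrite("pics/t6.png",ims["top"])
for cs in [("top",),("scene",)]:
    for z in (.0174,.0214): fit(ims,PARTS["angle_long"],(.591,.157),.138,z,n=48,cs=cs)
E
```

```text
t 21.87 tcp [ 0.5599 -0.0424  0.1971] jaw 0.127 F [-0.1 -0.5 -0.7] w 0.976 q [-0.5   0.36  0.59  1.91 -0.25  0.94  0.33]
   y0 0.14 cost 0.02042 [0.5894 0.1563 0.1291]
   y0 0.14 cost 0.02043 [0.5883 0.1559 0.1217]
   y0 0.14 cost 0.04017 [0.5974 0.1608 0.1355]
   y0 0.14 cost 0.03926 [0.6002 0.1626 0.1327]
```

View pics/c6.png

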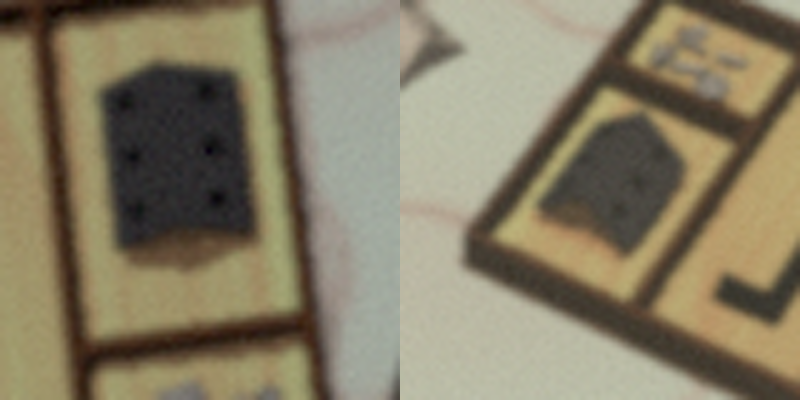

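View pics/t6.png

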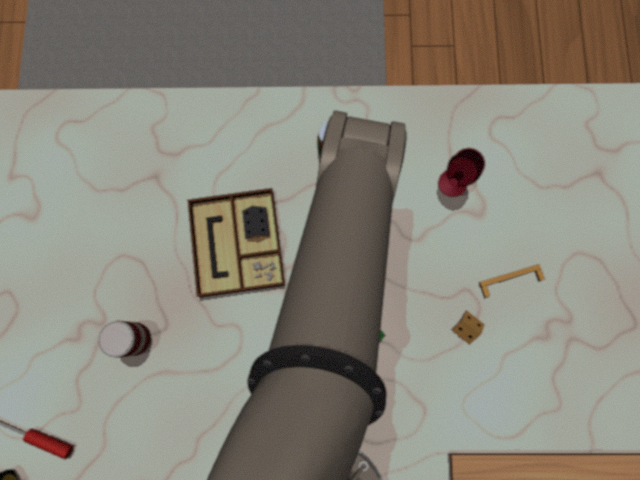

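```bash
python3 -c "
from h import *
print(bot.hand_in(), monitor.get_obs()['t'])"
```

```text
the job is handed in; nothing more can be done
the job is handed in; nothing more can be done
```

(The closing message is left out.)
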